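# Unlock a wire tensioner and hold its sprung arm wound to the stop

## Robot

A 7-joint arm with a two-finger parallel gripper is mounted at the origin on the work surface; the furniture and walls round the work are solid. World frame = base frame: x ahead of the robot, y to its left, z up, the work surface at z = 0. Lengths are in m, angles in rad, forces in N, time in s.
With the tool pointing down it reaches from about 0.425 to 0.95 m from the base axis. Payload 4.7 kg.
Tool frame: the origin (TCP) lies midway between the tips of the shut fingers; the grasp point (between the pads) lies 19 mm behind it; z points along the fingers, y is the line along which they close (so a half turn about z gives the same grasp; the last joint's range is limited). The gripper opens to 87 mm and grips with 3 to 60 N. Pads are 19 mm wide; open, the fingers measure 117 mm over their backs; the gripper's body (75 mm by 190 mm) begins 51 mm behind the grasp point.
Start: joints at [1.316, 0.469, -0.049, 1.532, 0.024, 1.141, -0.082], TCP at [0.151, -0.658, 0.223] pointing down, gripper open.
Joint ranges: [-2.59, 2.59], [-0.33, 1.99], [-1.39, 1.29], [0.1, 2.45], [-1.04, 4.18], [0.21, 1.99], [-2.66, 2.66]. Speed limits (rad/s): [2.57, 2.57, 3.14, 3.14, 3.14, 3.14, 3.14].

## Interface

Orientations are given as a unit quaternion [x, y, z, w].
In Python, from station import ctrl gives the robot as it stands.
- The arm moves only by the shell command python3 -m handwheel 'ROWS' [FORCE]. ROWS is JSON, a list of rows, each an object with "grip": the opening, from 0 (shut) to 1 (fully open); "linear": the shift along the tool's x, y, z in m, a list of three; "turn": the turn, a rotation vector about the tool's x, y, z in degrees, a list of three. In form: [{"grip": grip, "linear": [tx, ty, tz], "turn": [wx, wy, wz]}, ...]. A call has exactly 10 rows; each row is the pose to reach, as a shift and turn from the pose commanded when the call began, along the tool's axes at that moment; what a row does not reach only later rows make up. A row lasts 1/8 s, in which the tool goes at most 62.5 mm and 10.7 degrees, less where a joint would pass 70% of its speed; a pose out of reach is approached as far as the arm can. A call with a gripper value outside its range is refused whole. The fingers move at their own pace and stop on an object; FORCE is the grip in N (left out, the last holds). Time passes only in rows, so rows that repeat a pose let the fingers close, or fill a call up. It gives the time, the measured TCP pose, the force, the opening and the grip force at its end, in the units of the state.
- ctrl.get_state(): the state, without advancing time (a new reading comes with each control period).
- ctrl.read_camera(name): name is "scene" or "side" or "wrist"; returns a dict with "pixels" (384x512x3 uint8, blue, green, red), "K" (3x3 intrinsics, pixels), "R" (3x3) and "t" (3): a world point X has camera coordinates R X + t. Camera axes: x right, y down, z forward; pixel columns grow to the right and rows downward; lengths in m; the calibration is good to about 2 mm. A picture is of the moment at which its call begins. There is no depth.
- ctrl.close_job(): hands the job in; it is judged then, once.
The state is a dict: "time_s": time; "qpos": joint angles; "qd": joint speeds; "joint_torque": joint torques, N m; "tool_pos": TCP position; "orientation": TCP orientation; "force": force on the tool from outside, world axes, zero at the start; "moment": the same for the moment, N m; "width": finger opening in m; "finger_force": force on a finger pad.
Only numpy, scipy, OpenCV 4.12 (cv2) and the standard library are available. Lean on these libraries where they do the work, as an engineer would, in place of code of your own. Each camera call takes 0.05 s, during which the arm holds its last target. There are 200 camera calls.

## Task

Free the wire tensioner for threading: first slide its lock outward along the track by the upright grip tab until it is fully open, then swing the sprung cage arm forward against its spring until it is wound right up to its rubber stop. Finish while holding the arm there with the gripper and do not let go: the spring would throw it back. Leave the lock open and the other things on the desk where they are.

Things in the scene. Friction and masses are not known exactly. Their poses are not given: they have to be found in the camera images.
- tensioner: the wire tensioner, a bench fixture fixed to the desk: an aluminium base plate 180 x 270 x 8 mm (its x, y, z) with a black pivot body, a pulley cage arm and a sliding lock. Origin: centre of the plate's underside, on the desk; z up. The pivot stands near its -y end, the lock track near its +y end. A rubber stop post (18 mm across, top 50 mm above the desk) stands at x = 65, y = -54 mm.
- pivot_axis (a point): point on the desk under the arm's upright pivot axis, at x = -20, y = -90 mm of the plate. The black pivot body round it is 42 mm across and reaches 62 mm above the desk.
- cage_arm (a joint): angle of the cage arm (rad): 0 = relaxed, 1.2 = wound to its stop. It grows clockwise seen from above. The arm direction from the pivot lies 0.25 rad anticlockwise of the plate's +y at 0 and 0.95 rad clockwise of +y at 1.2, so its end swings towards the plate's +x (forward). A spring drives it back to 0 always: at the post it takes about 2.5 N to start and 6.7 N at the stop. With the lock closed the arm is blocked after about 0.1 rad.
- cage_post (a point): point on the axis of the upright round steel finger post at the arm's end, 78 mm above the desk. The post is 14 mm in diameter, 100 mm from the pivot axis, exposed from 46 to 95 mm above the desk, for gripping or pushing. The arm under it is a flat cage with two pulleys, 26 mm wide across the pulleys, from 28 to 46 mm above the desk, reaching 15 mm beyond the post.
- lock_slide (a joint): travel of the lock (m): 0 = closed (its steel tongue stands in front of the arm's end), 0.035 = fully open, at the outer end of its track. It starts somewhere in 0 to 0.006, grows along the plate's +y (away from the pivot), needs about 2 N and stays where it is left.
- lock_grip (a point): centre line of the lock's black upright grip tab, 55 mm above the desk. The tab is 14 mm thick along the plate's x, 28 mm long along its y, and stands clear from 25 to 67 mm above the desk; the rails either side of it are 18 mm high and reach 21 mm from its centre line.
- solder_spool: bystander: upright reel of solder wire with green flanges, 37 mm across, 62 mm high; origin under its centre
- component_tester: bystander: flat black hand-held tester 52 x 68 x 20 mm; origin under its centre
- tweezers: bystander: black tweezers lying on the desk, 114 mm long, 8 mm high; origin under the centre
- transformer: bystander: small blue block-shaped transformer 26 x 26 x 31 mm; origin under its centre

How it is judged:
By the outcome, as a careful person would: the job done as asked, in the order asked, and still so for the second after the job is handed in, while the arm keeps its last pose, push and grip.
It also fails if it takes over 40 s, if anything falls off the work surface, if the arm or the gripper's body presses on something with over 40 N, if the wrist force passes 120 N, or if a joint passes its speed limit or range.

## Working session

There is one attempt and no reset: what is moved stays moved. The work goes in short steps, Python scripts to look and compute and a shell command to move; the robot and the scene stay as the last step left them, time stands still between calls to the robot, and variables do not carry over. Pictures are saved under pics/ and viewed, at most 11 in all, crops included, and the job is handed in when it is done.

```bash
mkdir -p pics
python3 - <<'E'
from station import ctrl
import cv2,numpy as np
s=ctrl.get_state();print({k:np.round(v,3).tolist() for k,v in s.items()})
ims=[]
for n in("scene","side","wrist"):
    c=ctrl.read_camera(n);cv2.imwrite(f"pics/{n}0.png",c["pixels"]);np.savez(f"{n}0.npz",**c)
    print(n,np.round(c["K"],1).tolist(),np.round(-c["R"].T@c["t"],3), np.round(c["R"][2],2))
E
```

```text
{'time_s': 0.0, 'qpos': [1.316, 0.469, -0.049, 1.534, 0.024, 1.141, -0.082], 'qd': [-0.001, 0.0, 0.0, 0.0, 0.002, -0.0, -0.001], 'joint_torque': [-0.0, -50.798, -0.081, -23.615, -0.061, 0.038, 0.0], 'tool_pos': [0.151, -0.657, 0.222], 'orientation': [0.994, 0.113, -0.0, -0.001], 'force': [-0.422, -0.146, 0.017], 'moment': [0.007, 0.003, 0.006], 'finger_force': 0.0, 'width': 0.087}
scene [[384.0, 0.0, 264.4], [0.0, 384.0, 192.1], [0.0, 0.0, 1.0]] [0.182 0.62  0.564] [ 0.44 -0.68 -0.58]
side [[479.9, 0.0, 252.6], [0.0, 479.9, 195.0], [0.0, 0.0, 1.0]] [0.215 0.362 0.75 ] [ 0.43 -0.4  -0.81]
wrist [[274.0, 0.0, 257.0], [0.0, 274.0, 191.4], [0.0, 0.0, 1.0]] [ 0.223 -0.641  0.384] [-0.26 -0.06 -0.96]
```

View pics/scene0.png

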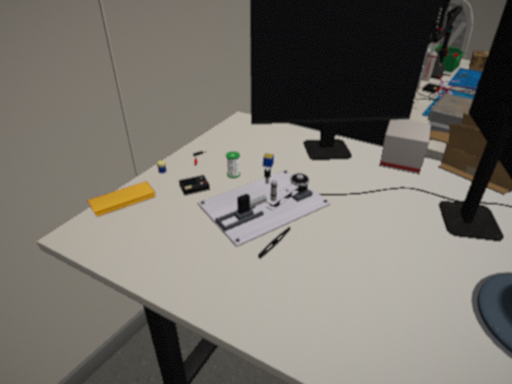

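View pics/side0.png

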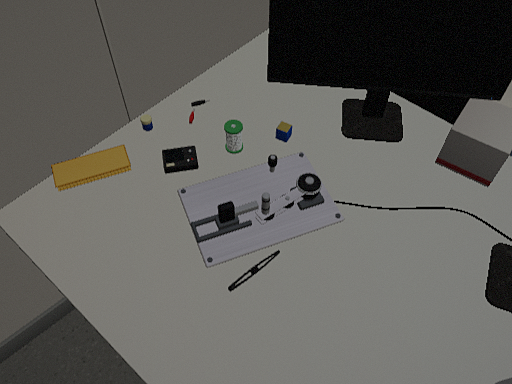

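The side view shows the plate with corners at about (179,188), (303,153), (343,218) and (209,260). The lock tab is near (227,212), the finger post near (266,203), the pivot near (310,183) and the stop near (272,162).

```bash
cat > h.py <<'E'
import numpy as np,cv2
def ray(c,uv,z):
    d=c["R"].T@np.linalg.inv(c["K"])@np.array([*uv,1.]);o=-c["R"].T@c["t"]
    return o+d*(z-o[2])/d[2]
def proj(c,X):
    p=c["K"]@(c["R"]@np.asarray(X)+c["t"]);return p[:2]/p[2]
E
python3 - <<'E'
from h import *
c=dict(np.load("side0.npz"))
for n,uv,z in [("c1",(179,188),.008),("c2",(303,153),.008),("c3",(343,218),.008),("c4",(209,260),.008),("tab",(227,205),.067),("post",(266,195),.095),("piv",(310,180),.062),("stop",(272,158),.05)]:
    print(n,np.round(ray(c,uv,z),4))
im=c["pixels"][140:270,130:360]
cv2.imwrite("pics/sidecrop.png",cv2.resize(im,None,fx=3.4,fy=3.4,interpolation=cv2.INTER_CUBIC))
E
```

```text
c1 [0.7185 0.0835 0.008 ]
c2 [ 0.6165 -0.157   0.008 ]
c3 [ 0.4567 -0.0953  0.008 ]
c4 [0.5588 0.1422 0.008 ]
tab [0.5925 0.0676 0.067 ]
post [0.5476 0.0178 0.095 ]
piv [ 0.534  -0.0813  0.062 ]
stop [ 0.6255 -0.075   0.05  ]
```

View pics/sidecrop.png

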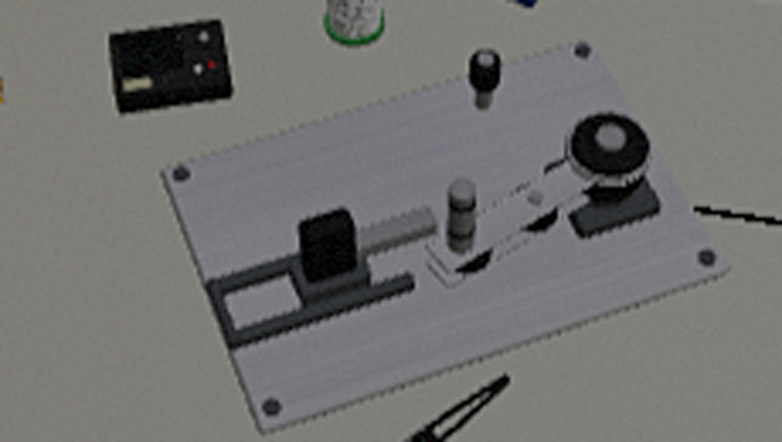

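View pics/wrist0.png

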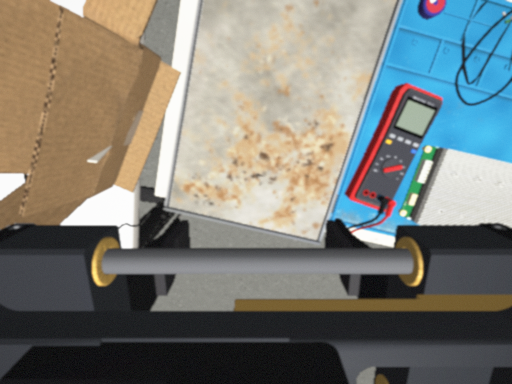

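The crop gives a finger post top at (462,187), a stop top at (485,55), a lock tab top near (325,215) and a pivot cap at (610,137). The wrist view shows only the box and clutter under the start pose, so I need to know where the monitors and boxes stand relative to the path.

Run:
```python
from h import *
c=dict(np.load("scene0.npz"));s=dict(np.load("side0.npz"))
for n,uv in [("mon2base",(440,225)),("m2",(470,200)),("m2",(503,222)),("m2b",(480,242)),("mon1base l",(305,145)),("m1 front",(318,159)),("m1r",(352,155)),("box",(382,163)),("boxr",(420,169)),("boxtopz.05",(430,125)),("brown",(510,187)),("brown l",(443,152)),("blueR",(480,310))]:
    print(n,uv,np.round(ray(c,uv,0),3))
# second monitor / monitor1 bottom edges at assumed heights
print("m1 bottom at .1/.15",[np.round(ray(c,uv,z),3).tolist() for uv in((252,122),(410,122)) for z in(.08,.12)])
print("m2 bottom",[np.round(ray(c,uv,z),3).tolist() for uv in((483,70),(475,90),(505,160)) for z in(.08,.15)])
for n,uv in [("m1 side",(345,135)),("m1",(400,140)),("bx",(438,168)),("bxr",(488,182)),("m2base",(488,285)),]:
    print("side",n,uv,np.round(ray(s,uv,0),3))
cv2.imwrite("pics/sceneR.png",cv2.resize(c["pixels"][0:330,240:512],None,fx=1.8,fy=1.8,interpolation=cv2.INTER_CUBIC))
```

```text
mon2base (440, 225) [ 0.213 -0.17   0.   ]
m2 (470, 200) [ 0.174 -0.314  0.   ]
m2 (503, 222) [ 0.094 -0.265  0.   ]
m2b (480, 242) [ 0.127 -0.16   0.   ]
mon1base l (305, 145) [ 0.652 -0.329  0.   ]
m1 front (318, 159) [ 0.58  -0.276  0.   ]
m1r (352, 155) [ 0.508 -0.355  0.   ]
box (382, 163) [ 0.419 -0.362  0.   ]
boxr (420, 169) [ 0.319 -0.392  0.   ]
boxtopz.05 (430, 125) [ 0.37  -0.704  0.   ]
brown (510, 187) [ 0.097 -0.437  0.   ]
brown l (443, 152) [ 0.288 -0.532  0.   ]
blueR (480, 310) [0.096 0.035 0.   ]
m1 bottom at .1/.15 [[0.782, -0.229, 0.08], [0.732, -0.159, 0.12], [0.398, -0.502, 0.08], [0.38, -0.41, 0.12]]
m2 bottom [[0.3, -1.177, 0.08], [0.283, -0.917, 0.15], [0.286, -0.909, 0.08], [0.271, -0.688, 0.15], [0.134, -0.416, 0.08], [0.141, -0.267, 0.15]]
side m1 side (345, 135) [ 0.595 -0.265  0.   ]
side m1 (400, 140) [ 0.506 -0.339  0.   ]
side bx (438, 168) [ 0.407 -0.333  0.   ]
side bxr (488, 182) [ 0.319 -0.375  0.   ]
side m2base (488, 285) [ 0.201 -0.177  0.   ]
```

View pics/sceneR.png

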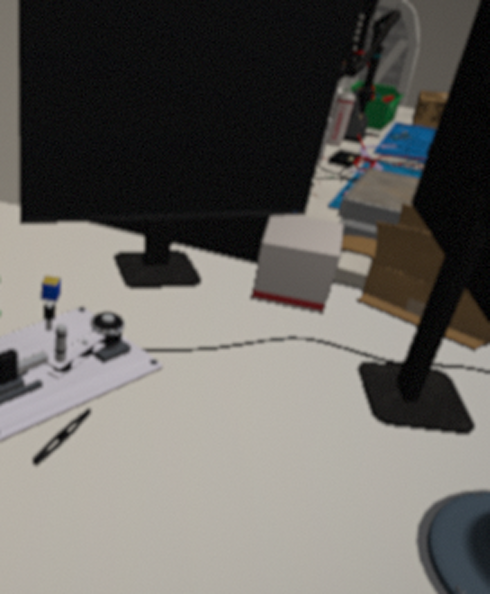

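This view shows monitor 2 close to the robot, with its stand around zoom (415,395) and its screen's lower far corner at zoom (413,180). Monitor 1 stands at zoom (158,268). I'll estimate both screens' geometry before routing past them.

Run:
```python
from h import *
c=dict(np.load("scene0.npz"))
Z=lambda u,v:(240+u/1.8,v/1.8)
for nm,b,lo in[("m2",(412,395),[(413,180),(490,320),(450,250),(485,0)]),("m1",(158,262),[(22,222),(300,212),(90,222),(255,262),(160,218)])]:
    b0=ray(c,Z(*b),0);print(nm,"neck base",np.round(b0,3))
    for z in(0,.05,.1,.15,.2,.25,.3): 
        p=proj(c,[b0[0],b0[1],z]);print("  neck z",z,"zoom px",np.round(((p[0]-240)*1.8,p[1]*1.8)))
    for p in lo: print("  ",p,[np.round(ray(c,Z(*p),z),3).tolist() for z in(.1,.15,.2,.3,.45)])
st=[(360,365),(440,368),(473,430),(385,425)]
print("stand2",[np.round(ray(c,Z(*p),0),3).tolist() for p in st])
```

```text
m2 neck base [ 0.162 -0.229  0.   ]
  neck z 0 zoom px [412. 395.]
  neck z 0.05 zoom px [425. 364.]
  neck z 0.1 zoom px [439. 331.]
  neck z 0.15 zoom px [453. 296.]
  neck z 0.2 zoom px [469. 258.]
  neck z 0.25 zoom px [486. 217.]
  neck z 0.3 zoom px [504. 173.]
   (413, 180) [[0.28, -0.737, 0.1], [0.269, -0.591, 0.15], [0.259, -0.445, 0.2], [0.238, -0.152, 0.3], [0.206, 0.286, 0.45]]
   (490, 320) [[0.112, -0.294, 0.1], [0.12, -0.196, 0.15], [0.127, -0.097, 0.2], [0.142, 0.1, 0.3], [0.165, 0.395, 0.45]]
   (450, 250) [[0.183, -0.475, 0.1], [0.183, -0.357, 0.15], [0.183, -0.239, 0.2], [0.182, -0.003, 0.3], [0.182, 0.351, 0.45]]
   (485, 0) [[0.409, -3.076, 0.1], [0.385, -2.678, 0.15], [0.36, -2.28, 0.2], [0.311, -1.483, 0.3], [0.238, -0.289, 0.45]]
m1 neck base [ 0.593 -0.367  0.   ]
  neck z 0 zoom px [158. 262.]
  neck z 0.05 zoom px [161. 235.]
  neck z 0.1 zoom px [165. 208.]
  neck z 0.15 zoom px [168. 178.]
  neck z 0.2 zoom px [172. 147.]
  neck z 0.25 zoom px [176. 115.]
  neck z 0.3 zoom px [181.  80.]
   (22, 222) [[0.751, -0.188, 0.1], [0.69, -0.101, 0.15], [0.628, -0.014, 0.2], [0.506, 0.16, 0.3], [0.322, 0.421, 0.45]]
   (300, 212) [[0.406, -0.479, 0.1], [0.382, -0.361, 0.15], [0.358, -0.242, 0.2], [0.309, -0.006, 0.3], [0.237, 0.35, 0.45]]
   (90, 222) [[0.665, -0.249, 0.1], [0.613, -0.155, 0.15], [0.561, -0.062, 0.2], [0.457, 0.125, 0.3], [0.3, 0.406, 0.45]]
   (255, 262) [[0.407, -0.271, 0.1], [0.383, -0.175, 0.15], [0.359, -0.079, 0.2], [0.31, 0.113, 0.3], [0.237, 0.401, 0.45]]
   (160, 218) [[0.582, -0.326, 0.1], [0.539, -0.224, 0.15], [0.496, -0.122, 0.2], [0.409, 0.082, 0.3], [0.28, 0.387, 0.45]]
stand2 [[0.234, -0.258, 0.0], [0.141, -0.314, 0.0], [0.087, -0.199, 0.0], [0.178, -0.147, 0.0]]
```

Monitor 2's screen appears to run from about (.26,-.50) to (.1,-.05) with its bottom at z ≈ 0.18. It stands between the tool and the plate, so I'll go straight up first and look at how tall it is.

```bash
python3 -m handwheel '[{"grip":1,"linear":[0,0,-0.05],"turn":[0,0,0]},{"grip":1,"linear":[0,0,-0.1],"turn":[0,0,0]},{"grip":1,"linear":[0,0,-0.15],"turn":[0,0,0]},{"grip":1,"linear":[0,0,-0.2],"turn":[0,0,0]},{"grip":1,"linear":[0,0,-0.25],"turn":[0,0,0]},{"grip":1,"linear":[0,0,-0.3],"turn":[0,0,0]},{"grip":1,"linear":[0,0,-0.35],"turn":[0,0,0]},{"grip":1,"linear":[0,0,-0.39],"turn":[0,0,0]},{"grip":1,"linear":[0,0,-0.4],"turn":[0,0,0]},{"grip":1,"linear":[0,0,-0.4],"turn":[0,0,0]}]'
python3 - <<'E'
from station import ctrl
from h import *
s=ctrl.get_state();print(np.round(s["qpos"],3),np.round(s["force"],1))
ims=[]
for n in("wrist","side"):
    c=ctrl.read_camera(n);np.savez(n+"1.npz",**c);ims.append(c["pixels"])
cv2.imwrite("pics/up.png",cv2.resize(np.hstack(ims),(800,300)))
E
```

```text
time_s: 1.4
tool_pos: [0.1505, -0.6544, 0.6155]
orientation: [0.994, 0.113, 0.0, 0.005]
force: [0.4, 1.1, -0.4]
width: 0.0871
finger_force: 0.0
[ 1.175  0.453  0.238  0.7   -0.113  1.986 -0.002] [ 0.4  1.1 -0.4]
```

View pics/up.png

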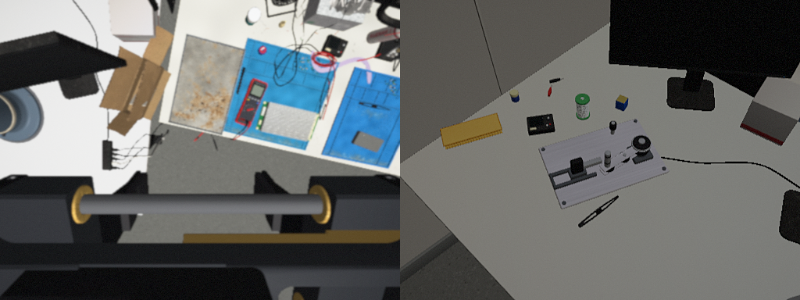

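The wrist view (left half) shows monitor 2's screen end at the left, with corners at (85,32) and (125,62) in that half, and the base disc at (15,110). The side view is unchanged. I'll solve for the screen's top height.

Run:
```python
from h import *
c=dict(np.load("wrist1.npz"));s=dict(np.load("scene0.npz"))
k=512/400
print("cam",-c["R"].T@c["t"], "R",np.round(c["R"],2).tolist())
for z in(.15,.18,.2,.25,.3): 
    X=ray(s,(240+413/1.8,100),z); print(z,np.round(X,3),"wrist half px",np.round(proj(c,X)/k))
for p in[(125,62),(85,32),(0,70),(0,90),(60,45)]:
    print(p,[(z,np.round(ray(c,(p[0]*k,p[1]*k),z)[:2],3).tolist()) for z in(.15,.2,.3,.4,.45,.5,.55,.6)])
```

```text
cam [ 0.22208099 -0.63606112  0.77767319] R [[0.22, -0.97, 0.01], [-0.94, -0.21, 0.27], [-0.26, -0.07, -0.96]]
0.15 [ 0.269 -0.591  0.15 ] wrist half px [186.  68.]
0.18 [ 0.263 -0.503  0.18 ] wrist half px [152.  62.]
0.2 [ 0.259 -0.445  0.2  ] wrist half px [127.  57.]
0.25 [ 0.248 -0.298  0.25 ] wrist half px [54. 42.]
0.3 [ 0.238 -0.152  0.3  ] wrist half px [-39.  24.]
(125, 62) [(0.15, [0.247, -0.425]), (0.2, [0.245, -0.441]), (0.3, [0.241, -0.475]), (0.4, [0.237, -0.509]), (0.45, [0.235, -0.526]), (0.5, [0.233, -0.543]), (0.55, [0.231, -0.559]), (0.6, [0.229, -0.576])]
(85, 32) [(0.15, [0.297, -0.313]), (0.2, [0.291, -0.339]), (0.3, [0.279, -0.39]), (0.4, [0.267, -0.442]), (0.45, [0.261, -0.467]), (0.5, [0.255, -0.493]), (0.55, [0.249, -0.519]), (0.6, [0.243, -0.545])]
(0, 70) [(0.15, [0.15, -0.095]), (0.2, [0.156, -0.138]), (0.3, [0.167, -0.225]), (0.4, [0.179, -0.311]), (0.45, [0.185, -0.354]), (0.5, [0.19, -0.397]), (0.55, [0.196, -0.44]), (0.6, [0.202, -0.483])]
(0, 90) [(0.15, [0.096, -0.094]), (0.2, [0.106, -0.137]), (0.3, [0.126, -0.224]), (0.4, [0.146, -0.31]), (0.45, [0.156, -0.353]), (0.5, [0.166, -0.396]), (0.55, [0.176, -0.44]), (0.6, [0.186, -0.483])]
(60, 45) [(0.15, [0.251, -0.251]), (0.2, [0.248, -0.282]), (0.3, [0.244, -0.343]), (0.4, [0.239, -0.404]), (0.45, [0.237, -0.435]), (0.5, [0.235, -0.466]), (0.55, [0.232, -0.496]), (0.6, [0.23, -0.527])]
```

The screen's end has its bottom at z ≈ 0.2 and its top at z ≈ 0.42–0.47, so a TCP height of about 0.6 clears it. I'll move in over it with a slight forward tilt, so the wrist camera can see the top of monitor 1.

```bash
python3 -m handwheel '[{"grip":1,"linear":[0.02,-0.03,0],"turn":[0,0,0]},{"grip":1,"linear":[0.045,-0.055,0],"turn":[0,0,0]},{"grip":1,"linear":[0.075,-0.085,0],"turn":[0,0,0]},{"grip":1,"linear":[0.105,-0.115,0],"turn":[0,5,0]},{"grip":1,"linear":[0.13,-0.14,0],"turn":[0,12,0]},{"grip":1,"linear":[0.137,-0.147,0],"turn":[0,20,0]},{"grip":1,"linear":[0.137,-0.147,0],"turn":[0,25,0]},{"grip":1,"linear":[0.137,-0.147,0],"turn":[0,25,0]},{"grip":1,"linear":[0.137,-0.147,0],"turn":[0,25,0]},{"grip":1,"linear":[0.137,-0.147,0],"turn":[0,25,0]}]'
python3 - <<'E'
from station import ctrl
from h import *
s=ctrl.get_state();print(np.round(s["qpos"],3),np.round(s["force"],1))
c=ctrl.read_camera("wrist");np.savez("wrist2.npz",**c)
cv2.imwrite("pics/w2.png",c["pixels"]);print(-c["R"].T@c["t"])
E
```

```text
time_s: 2.75
tool_pos: [0.252, -0.4803, 0.6136]
orientation: [0.97, 0.112, 0.215, -0.02]
force: [0.6, -0.0, -0.0]
width: 0.087
finger_force: 0.0
[ 1.093  0.116  0.191  1.218 -0.464  1.751 -0.157] [ 0.6 -0.  -0. ]
[ 0.25008222 -0.4787882   0.79193804]
```

View pics/w2.png

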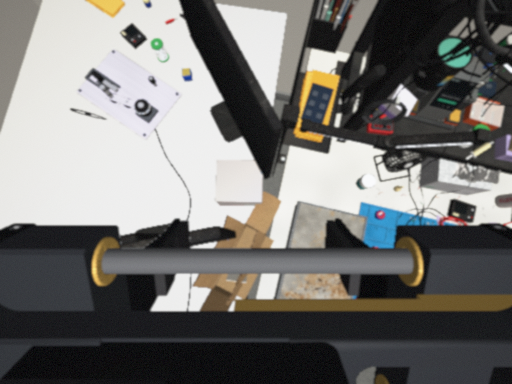

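The view shows the plate at upper left, around (130,90), and monitor 1 as a dark slab running from (195,0) to (270,175). Its near-end corners are (270,175) at the bottom and (283,125) at the top.

Run:
```python
from h import *
c=dict(np.load("wrist2.npz"))
for p in[(270,175),(283,125),(183,5),(222,5)]:
    print(p,[(z,np.round(ray(c,p,z)[:2],3).tolist()) for z in(.1,.15,.2,.3,.35,.4,.45,.5,.55)])
```

```text
(270, 175) [(0.1, [0.412, -0.482]), (0.15, [0.4, -0.482]), (0.2, [0.388, -0.482]), (0.3, [0.365, -0.481]), (0.35, [0.353, -0.481]), (0.4, [0.342, -0.481]), (0.45, [0.33, -0.48]), (0.5, [0.318, -0.48]), (0.55, [0.307, -0.48])]
(283, 125) [(0.1, [0.553, -0.486]), (0.15, [0.531, -0.485]), (0.2, [0.509, -0.485]), (0.3, [0.465, -0.484]), (0.35, [0.444, -0.483]), (0.4, [0.422, -0.483]), (0.45, [0.4, -0.482]), (0.5, [0.378, -0.482]), (0.55, [0.356, -0.481])]
(183, 5) [(0.1, [0.843, -0.129]), (0.15, [0.8, -0.154]), (0.2, [0.757, -0.18]), (0.3, [0.671, -0.23]), (0.35, [0.628, -0.255]), (0.4, [0.586, -0.281]), (0.45, [0.543, -0.306]), (0.5, [0.5, -0.331]), (0.55, [0.457, -0.356])]
(222, 5) [(0.1, [0.869, -0.238]), (0.15, [0.824, -0.255]), (0.2, [0.779, -0.273]), (0.3, [0.69, -0.307]), (0.35, [0.645, -0.325]), (0.4, [0.601, -0.342]), (0.45, [0.556, -0.36]), (0.5, [0.511, -0.377]), (0.55, [0.466, -0.395])]
```

Monitor 1's near end is at about (.406,-.482), with its top at z ≈ 0.43, so a straight line at z ≈ 0.6 is clear. I'll compute the move to above the lock, with tool y along plate +x and tool x along plate +y.

```bash
cat >> h.py <<'E'
from scipy.spatial.transform import Rotation as Ro
def rel(s,P,phi):
    "shift (m) and turn (deg) in tool axes from state s to TCP P, tool down, tool y at world angle phi"
    R0=Ro.from_quat(s["orientation"]);y=np.array([np.cos(phi),np.sin(phi),0]);z=np.array([0,0,-1.])
    R=Ro.from_matrix(np.c_[np.cross(y,z),y,z])
    return np.round(R0.inv().apply(np.asarray(P)-s["tool_pos"]),4).tolist(),np.round((R0.inv()*R).as_rotvec(degrees=True),1).tolist()
E
python3 - <<'E'
from station import ctrl
from h import *
s=ctrl.get_state()
A=np.array([.252,-.48,.614]);B=np.array([.575,.05,.25])
for i in range(1,11):
    f=min(1,i/10);p=A+(B-A)*f;g=np.clip((f-.45)/.55,0,1);p[2]=.614-.364*g
    l,t=rel(s,p,-.404);print(l,np.round(np.array(t)*f,1).tolist())
E
```

```text
[0.0398, -0.0447, 0.0176] [1.2, -2.3, -5.3]
[0.0794, -0.089, 0.0356] [2.4, -4.6, -10.6]
[0.1189, -0.1333, 0.0535] [3.7, -6.8, -15.8]
[0.1585, -0.1777, 0.0714] [4.9, -9.1, -21.1]
[0.1841, -0.2223, 0.1194] [6.1, -11.4, -26.4]
[0.1957, -0.2673, 0.1973] [7.3, -13.7, -31.7]
[0.2073, -0.3123, 0.2752] [8.5, -16.0, -37.0]
[0.2189, -0.3573, 0.3532] [9.8, -18.2, -42.2]
[0.2305, -0.4023, 0.4311] [11.0, -20.5, -47.5]
[0.2422, -0.4473, 0.509] [12.2, -22.8, -52.8]
```

```bash
python3 -m handwheel '[{"grip":1,"linear":[0.04,-0.045,0.018],"turn":[1.2,-2.3,-5.3]},{"grip":1,"linear":[0.08,-0.09,0.036],"turn":[2.4,-4.6,-10.6]},{"grip":1,"linear":[0.119,-0.133,0.053],"turn":[3.7,-6.8,-15.8]},{"grip":1,"linear":[0.158,-0.178,0.071],"turn":[4.9,-9.1,-21.1]},{"grip":1,"linear":[0.184,-0.222,0.119],"turn":[6.1,-11.4,-26.4]},{"grip":1,"linear":[0.196,-0.267,0.197],"turn":[7.3,-13.7,-31.7]},{"grip":1,"linear":[0.207,-0.312,0.275],"turn":[8.5,-16,-37]},{"grip":1,"linear":[0.219,-0.357,0.353],"turn":[9.8,-18.2,-42.2]},{"grip":1,"linear":[0.23,-0.402,0.431],"turn":[11,-20.5,-47.5]},{"grip":1,"linear":[0.242,-0.447,0.509],"turn":[12.2,-22.8,-52.8]}]'
python3 - <<'E'
from station import ctrl
from h import *
s=ctrl.get_state();print(np.round(s["qpos"],3),np.round(s["force"],1),rel(s,[.575,.05,.25],-.404))
E
```

```text
time_s: 4.05
tool_pos: [0.5228, -0.0364, 0.3576]
orientation: [0.834, 0.552, 0.0, 0.001]
force: [1.0, -1.4, -0.7]
width: 0.0869
finger_force: 0.0
[ 0.407  0.158 -0.479  1.672  0.076  1.328 -0.488] [ 1.  -1.4 -0.7] ([0.1001, 0.014, 0.1075], [0.1, 0.0, 0.1])
```

```bash
python3 -m handwheel '[{"grip":1,"linear":[0.03,0.004,0.02],"turn":[0,0,0]},{"grip":1,"linear":[0.065,0.009,0.05],"turn":[0,0,0]},{"grip":1,"linear":[0.09,0.013,0.08],"turn":[0,0,0]},{"grip":1,"linear":[0.1,0.014,0.1],"turn":[0,0,0]},{"grip":1,"linear":[0.1,0.014,0.107],"turn":[0,0,0]},{"grip":1,"linear":[0.1,0.014,0.107],"turn":[0,0,0]},{"grip":1,"linear":[0.1,0.014,0.107],"turn":[0,0,0]},{"grip":1,"linear":[0.1,0.014,0.107],"turn":[0,0,0]},{"grip":1,"linear":[0.1,0.014,0.107],"turn":[0,0,0]},{"grip":1,"linear":[0.1,0.014,0.107],"turn":[0,0,0]}]'
python3 - <<'E'
from station import ctrl
from h import *
s=ctrl.get_state();print(np.round(s["qpos"],3),rel(s,[.575,.05,.25],-.404))
c=ctrl.read_camera("wrist");np.savez("wrist3.npz",**c)
cv2.imwrite("pics/w3.png",c["pixels"])
E
```

```text
time_s: 5.3
tool_pos: [0.5745, 0.0483, 0.2519]
orientation: [0.835, 0.55, 0.001, 0.001]
force: [-0.5, 0.2, -0.2]
width: 0.0874
finger_force: 0.0
[ 0.248  0.328 -0.515  1.716  0.176  1.142 -0.724] ([0.0018, -0.0002, 0.0019], [0.1, -0.0, -0.1])
```

View pics/w3.png

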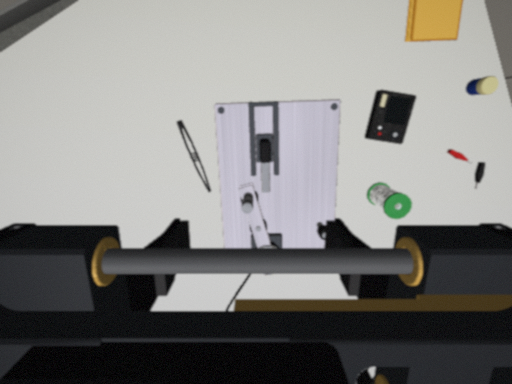

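The wrist view shows the plate with its +y corners at (216,104) and (338,100). The tab is at about (265,150), the post at about (247,200) and the pivot at about (268,245). The pose is nearly aligned with the plate. I'll refine the tab and plate angle with masks.

Run:
```python
from h import *
from station import ctrl
c=dict(np.load("wrist3.npz"));g=c["pixels"].max(2)
m=(g<40).astype(np.uint8);m[:, :225]=0;m[:,305:]=0;m[200:]=0;m[:120]=0
n,l,st,ce=cv2.connectedComponentsWithStats(m);print([(st[i].tolist(),ce[i].round(1).tolist()) for i in range(1,n) if st[i,4]>40])
print(g[125:175,265].tolist());print(g[150,245:290].tolist());print(g[140,245:290].tolist())
a,b=ray(c,(216,103.5),.008),ray(c,(338.5,100),.008);d=b-a;print(a,b,np.hypot(*d[:2]),np.arctan2(d[1],d[0]))
for uv in[(216,235),(340,215)]: print(ray(c,uv,.008))
print("cam",-c["R"].T@c["t"])
```

```text
[([260, 139, 10, 22, 195], [264.8, 149.3])]
[210, 212, 211, 212, 212, 211, 209, 190, 142, 92, 84, 86, 79, 54, 25, 20, 22, 25, 31, 31, 32, 37, 31, 37, 35, 36, 32, 38, 33, 37, 34, 35, 34, 35, 34, 40, 48, 94, 140, 162, 166, 167, 167, 164, 164, 164, 165, 165, 165, 163]
[207, 205, 206, 200, 173, 126, 94, 84, 86, 94, 111, 112, 96, 81, 64, 40, 30, 36, 35, 33, 36, 33, 36, 30, 30, 40, 64, 76, 80, 84, 86, 85, 97, 126, 171, 200, 208, 208, 211, 206, 209, 210, 209, 207, 208]
[208, 208, 209, 200, 167, 122, 88, 87, 83, 95, 102, 104, 93, 79, 62, 42, 19, 12, 17, 12, 20, 17, 15, 34, 58, 74, 79, 76, 81, 83, 86, 84, 95, 125, 173, 199, 211, 211, 212, 210, 212, 208, 208, 208, 207]
[0.55683733 0.15331389 0.008     ] [0.71740804 0.08948717 0.008     ] 0.17279120791878644 -0.3783485998266627
[ 0.46978784 -0.0288568   0.008     ]
[ 0.66422869 -0.07524387  0.008     ]
cam [0.60313876 0.11640908 0.41425373]
```

Run:
```python
from h import *
from station import ctrl
c=dict(np.load("wrist3.npz"));s=ctrl.get_state()
for uv in[(265.3,142.5),(265.3,161.8),(260,152),(271,152)]: print(uv,ray(c,uv,.067).round(4))
t=ray(c,(265.3,152.2),.067)
print("tab",t.round(4), "post top",ray(c,(247,195.5),.095).round(4))
ph=-.39;C=np.array([.5876,-.0066]);x=np.array([np.cos(ph),np.sin(ph)]);y=np.array([-x[1],x[0]])
print("tab plate",(t[:2]-C)@x,(t[:2]-C)@y)
print("rows above",rel(s,[t[0],t[1],.10],ph),"at grip",rel(s,[t[0],t[1],.03],ph))
cv2.imwrite("pics/w3c.png",cv2.resize(c["pixels"][90:260,200:360],None,fx=3.5,fy=3.5,interpolation=cv2.INTER_CUBIC))
```

```text
(265.3, 142.5) [0.6002 0.0815 0.067 ]
(265.3, 161.8) [0.5908 0.0591 0.067 ]
(260, 152) [0.5895 0.0732 0.067 ]
(271, 152) [0.6022 0.0677 0.067 ]
tab [0.5955 0.0703 0.067 ] post top [0.5554 0.0344 0.095 ]
tab plate -0.02192299219265945 0.0741722964708838
rows above ([0.0285, 0.0104, 0.1518], [0.1, -0.0, -0.9]) at grip ([0.0285, 0.0103, 0.2218], [0.1, -0.0, -0.9])
```

View pics/w3c.png

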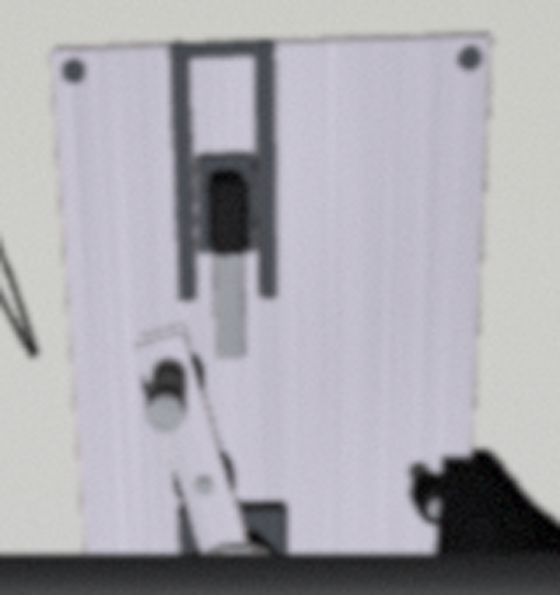

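The crop shows the lock tab at (228,215), its tongue reaching to (230,355), and the post's top at (165,412). Next I descend onto the tab and close on it.

```bash
python3 -m handwheel '[{"grip":1,"linear":[0.01,0.004,0.05],"turn":[0,0,-0.5]},{"grip":1,"linear":[0.02,0.008,0.105],"turn":[0,0,-1]},{"grip":1,"linear":[0.027,0.01,0.16],"turn":[0,0,-1]},{"grip":1,"linear":[0.027,0.01,0.2],"turn":[0,0,-1]},{"grip":1,"linear":[0.027,0.01,0.218],"turn":[0,0,-1]},{"grip":1,"linear":[0.027,0.01,0.218],"turn":[0,0,-1]},{"grip":0,"linear":[0.027,0.01,0.218],"turn":[0,0,-1]},{"grip":0,"linear":[0.027,0.01,0.218],"turn":[0,0,-1]},{"grip":0,"linear":[0.027,0.01,0.218],"turn":[0,0,-1]},{"grip":0,"linear":[0.027,0.01,0.218],"turn":[0,0,-1]}]' 25
```

```text
time_s: 6.6
tool_pos: [0.5948, 0.0692, 0.0342]
orientation: [0.83, 0.557, 0.001, 0.001]
force: [-0.6, 0.2, 1.0]
width: 0.0548
finger_force: 0.0
```

Fingers are still closing. I'll let them finish and then pull outward.

```bash
python3 -m handwheel '[{"grip":0,"linear":[0,0,0],"turn":[0,0,0]},{"grip":0,"linear":[0,0,0],"turn":[0,0,0]},{"grip":0,"linear":[0,0,0],"turn":[0,0,0]},{"grip":0,"linear":[0,0,0],"turn":[0,0,0]},{"grip":0,"linear":[0,0,0],"turn":[0,0,0]},{"grip":0,"linear":[0,0,0],"turn":[0,0,0]},{"grip":0,"linear":[0,0,0],"turn":[0,0,0]},{"grip":0,"linear":[0.005,0,0],"turn":[0,0,0]},{"grip":0,"linear":[0.01,0,0],"turn":[0,0,0]},{"grip":0,"linear":[0.015,0,0],"turn":[0,0,0]}]'
```

```text
time_s: 7.85
tool_pos: [0.6004, 0.0831, 0.0337]
orientation: [0.83, 0.557, 0.0, 0.001]
force: [1.0, -3.2, 0.0]
width: 0.014
finger_force: 25.0
```

```bash
python3 -m handwheel '[{"grip":0,"linear":[0.004,0,0],"turn":[0,0,0]},{"grip":0,"linear":[0.008,0,0],"turn":[0,0,0]},{"grip":0,"linear":[0.011,0,0],"turn":[0,0,0]},{"grip":0,"linear":[0.013,0,0],"turn":[0,0,0]},{"grip":0,"linear":[0.015,0,0],"turn":[0,0,0]},{"grip":0,"linear":[0.017,0,0],"turn":[0,0,0]},{"grip":0,"linear":[0.019,0,0],"turn":[0,0,0]},{"grip":0,"linear":[0.021,0,0],"turn":[0,0,0]},{"grip":0,"linear":[0.021,0,0],"turn":[0,0,0]},{"grip":0,"linear":[0.021,0,0],"turn":[0,0,0]}]'
```

```text
time_s: 9.1
tool_pos: [0.6066, 0.099, 0.0336]
orientation: [0.831, 0.557, -0.003, 0.001]
force: [-2.7, -8.2, 5.6]
width: 0.0137
finger_force: 25.0
```

```bash
python3 -m handwheel '[{"grip":0,"linear":[0.001,0,0],"turn":[0,0,0]},{"grip":0,"linear":[0.002,0,0],"turn":[0,0,0]},{"grip":0,"linear":[0.003,0,0],"turn":[0,0,0]},{"grip":0,"linear":[0.003,0,0],"turn":[0,0,0]},{"grip":0,"linear":[0.003,0,0],"turn":[0,0,0]},{"grip":0,"linear":[0.001,0,0],"turn":[0,0,0]},{"grip":0,"linear":[-0.001,0,0],"turn":[0,0,0]},{"grip":0,"linear":[-0.003,0,0],"turn":[0,0,0]},{"grip":0,"linear":[-0.003,0,0],"turn":[0,0,0]},{"grip":0.5,"linear":[-0.003,0,0],"turn":[0,0,0]}]'
```

```text
time_s: 10.35
tool_pos: [0.6072, 0.1013, 0.0338]
orientation: [0.83, 0.557, 0.002, -0.0]
force: [-0.4, 0.5, 0.5]
width: 0.0186
finger_force: 0.0
```

```bash
python3 - <<'E'
from h import *
from station import ctrl
c=dict(np.load("wrist3.npz"));s=ctrl.get_state()
p=ray(c,(247.1,207.7),.095);print("post wrist",p.round(4))
print("rows",rel(s,[.5485,.0175,.14],-.14))
E
python3 -m handwheel '[{"grip":0.7,"linear":[0,0,0],"turn":[0,0,0]},{"grip":0.7,"linear":[0,0,0],"turn":[0,0,0]},{"grip":0.7,"linear":[0,0,0],"turn":[0,0,0]},{"grip":0.7,"linear":[0,0,0],"turn":[0,0,0]},{"grip":0.7,"linear":[0,0,-0.02],"turn":[0,0,0]},{"grip":0.7,"linear":[0,0,-0.05],"turn":[0,0,0]},{"grip":0.7,"linear":[0,0,-0.08],"turn":[0,0,0]},{"grip":0.7,"linear":[0,0,-0.11],"turn":[0,0,0]},{"grip":0.7,"linear":[-0.02,0,-0.115],"turn":[0,0,0]},{"grip":0.7,"linear":[-0.03,0,-0.115],"turn":[0,0,0]}]'
python3 - <<'E'
from h import *
from station import ctrl
s=ctrl.get_state();print("rows",rel(s,[.5485,.0175,.14],-.14),np.round(s["qpos"],2))
a=ctrl.read_camera("side");np.savez("side4.npz",**a);c=ctrl.read_camera("wrist");np.savez("wrist4.npz",**c)
cv2.imwrite("pics/w4.png",np.vstack([cv2.resize(a["pixels"][140:270,130:360],(530,300)),cv2.resize(c["pixels"][20:250,60:460],(530,300))]))
E
```

```text
post wrist [0.5492 0.0201 0.095 ]
rows ([-0.0995, -0.0224, -0.1065], [0.1, -0.2, -14.3])
time_s: 11.6
tool_pos: [0.5949, 0.0697, 0.1489]
orientation: [0.831, 0.556, 0.0, 0.001]
force: [-0.6, -0.8, 0.3]
width: 0.0609
finger_force: 0.0
rows ([-0.0659, -0.023, 0.0089], [0.1, 0.1, -14.4]) [ 0.18  0.46 -0.49  1.78  0.26  0.96 -0.81]
```

View pics/w4.png

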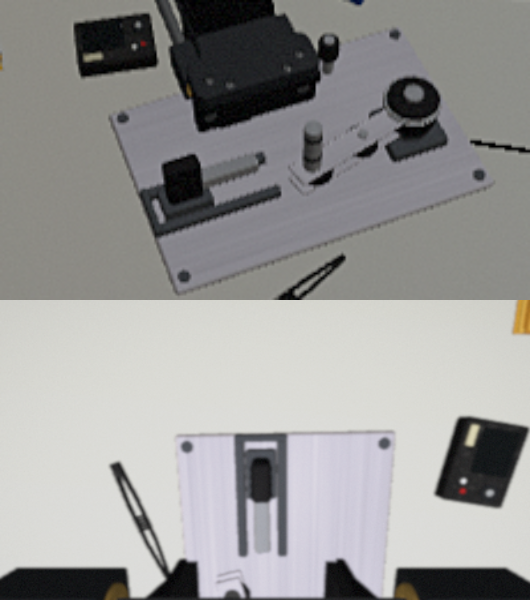

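The lock sits at the outer end of the track (top half near (182,180), bottom half near (262,480)), and the arm is still relaxed. I'll measure the travel by matching the tab between the two side views.

Run:
```python
from h import *
a=dict(np.load("side0.npz"));b=dict(np.load("side4.npz"))
A,B=[cv2.resize(x["pixels"],None,fx=4,fy=4,interpolation=cv2.INTER_CUBIC) for x in(a,b)]
t=A[200*4:222*4,216*4:238*4];r=cv2.matchTemplate(B[180*4:240*4,190*4:250*4],t,cv2.TM_CCOEFF_NORMED)
_,v,_,p=cv2.minMaxLoc(r);d=np.array([190+p[0]/4-216,180+p[1]/4-200]);print(v,d)
for z in(.05,.067):
  q=ray(b,np.array([227,208])+d,z)-ray(a,(227,208),z);print(q.round(4),np.hypot(*q[:2]))
# tab position in plate frame by open track: 
c=dict(np.load("wrist4.npz"));g=c["pixels"].max(2);x0=60+int(261*400/530)
print(x0,g[118:170,x0].tolist())
m=np.array([g[r,x0-12:x0+13].tolist() for r in(125,135,145)]);print(m.tolist())
```

```text
0.9851112961769104 [-17.25   5.5 ]
[0.0119 0.0299 0.    ] 0.03214031859960482
[ 0.0116  0.0291 -0.    ] 0.03135995991856916
256 [219, 220, 218, 196, 139, 83, 76, 87, 92, 101, 150, 200, 221, 221, 220, 188, 126, 78, 85, 94, 91, 86, 69, 38, 20, 9, 13, 16, 29, 34, 35, 36, 38, 40, 38, 38, 41, 40, 39, 40, 41, 39, 42, 40, 41, 40, 42, 43, 41, 43, 39, 41]
[[88, 88, 88, 86, 88, 87, 86, 86, 87, 87, 88, 90, 87, 88, 90, 88, 88, 88, 89, 90, 90, 88, 88, 89, 90], [122, 133, 119, 94, 78, 74, 75, 75, 75, 79, 80, 79, 78, 77, 80, 81, 78, 77, 76, 75, 73, 79, 88, 106, 120], [96, 99, 94, 89, 85, 71, 43, 28, 20, 19, 23, 24, 16, 20, 19, 18, 19, 17, 19, 43, 68, 86, 88, 90, 95]]
```

Travel is about 32 mm, and the lock was blocked there at 8.6 N against the ~2 N it needs to slide, so it is on its outer end. Next is the cage post: lateral move, turn, descend, close.

```bash
python3 -m handwheel '[{"grip":0.7,"linear":[-0.033,-0.011,0],"turn":[0,0,-7]},{"grip":0.7,"linear":[-0.06,-0.02,0],"turn":[0,0,-14.4]},{"grip":0.7,"linear":[-0.066,-0.0225,0],"turn":[0,0,-14.4]},{"grip":0.7,"linear":[-0.066,-0.0225,0.02],"turn":[0,0,-14.4]},{"grip":0.7,"linear":[-0.066,-0.0225,0.055],"turn":[0,0,-14.4]},{"grip":0.7,"linear":[-0.066,-0.0225,0.08],"turn":[0,0,-14.4]},{"grip":0.7,"linear":[-0.066,-0.0225,0.087],"turn":[0,0,-14.4]},{"grip":0.7,"linear":[-0.066,-0.0225,0.087],"turn":[0,0,-14.4]},{"grip":0,"linear":[-0.066,-0.0225,0.087],"turn":[0,0,-14.4]},{"grip":0,"linear":[-0.066,-0.0225,0.087],"turn":[0,0,-14.4]}]' 30
python3 -m handwheel '[{"grip":0,"linear":[0,0,0],"turn":[0,0,0]},{"grip":0,"linear":[0,0,0],"turn":[0,0,0]},{"grip":0,"linear":[0,0,0],"turn":[0,0,0]},{"grip":0,"linear":[0,0,0],"turn":[0,0,0]},{"grip":0,"linear":[0,0,0],"turn":[0,0,0]},{"grip":0,"linear":[0,0,0],"turn":[0,0,0]},{"grip":0,"linear":[0,0,0],"turn":[0,0,0]},{"grip":0,"linear":[0,0,0],"turn":[0,0,0]},{"grip":0,"linear":[0,0,0],"turn":[0,0,0]},{"grip":0,"linear":[0,0,0],"turn":[0,0,0]}]'
python3 - <<'E'
from h import *
from station import ctrl
s=ctrl.get_state();T=s["tool_pos"];P0=np.array([.534,-.0815]);r=T[:2]-P0
print(T.round(4),"r",np.hypot(*r),"ang",np.arctan2(r[1],r[0]),rel(s,T,-.14),s["qpos"].round(2) if hasattr(s["qpos"],"round") else s["qpos"])
a0=np.arctan2(r[1],r[0])
for k in range(1,13):
    q=a0-.1*k; P=[P0[0]+np.hypot(*r)*np.cos(q),P0[1]+np.hypot(*r)*np.sin(q),T[2]];print(round(.1*k,1),rel(s,P,-.14-.1*k))
E
```

```text
time_s: 12.95
tool_pos: [0.5505, 0.0196, 0.0626]
orientation: [0.754, 0.657, 0.001, 0.001]
force: [-0.1, 0.4, 0.8]
width: 0.0482
finger_force: 0.0
time_s: 14.2
tool_pos: [0.5497, 0.0195, 0.0616]
orientation: [0.754, 0.657, 0.0, 0.0]
force: [-3.1, 0.2, 2.7]
width: 0.0131
finger_force: 30.0
[0.5497 0.0195 0.0616] r 0.10217980873996431 ang 1.4166442127699244 ([0.0, 0.0, 0.0], [0.1, -0.0, 0.2]) [ 0.28  0.52 -0.5   1.96  0.35  0.75 -0.57]
0.1 ([-0.0007, 0.0102, 0.0], [0.1, -0.0, 5.9])
0.2 ([-0.0024, 0.0203, 0.0], [0.1, -0.0, 11.6])
0.3 ([-0.0051, 0.0301, 0.0], [0.1, -0.0, 17.3])
0.4 ([-0.0087, 0.0396, 0.0], [0.1, -0.0, 23.1])
0.5 ([-0.0133, 0.0488, 0.0], [0.1, -0.0, 28.8])
0.6 ([-0.0188, 0.0574, 0.0001], [0.1, -0.0, 34.5])
0.7 ([-0.0251, 0.0654, 0.0001], [0.1, -0.0, 40.3])
0.8 ([-0.0322, 0.0728, 0.0001], [0.1, -0.0, 46.0])
0.9 ([-0.04, 0.0794, 0.0001], [0.1, -0.0, 51.7])
1.0 ([-0.0484, 0.0852, 0.0001], [0.1, -0.0, 57.5])
1.1 ([-0.0574, 0.0901, 0.0001], [0.1, -0.0, 63.2])
1.2 ([-0.0668, 0.0941, 0.0001], [0.0, -0.0, 68.9])
```

The post is gripped with the fingers along the tangent. I'll swing along the arc and turn the tool with it.

```bash
python3 -m handwheel '[{"grip":0,"linear":[-0.0003,0.005,0],"turn":[0,0,2.9]},{"grip":0,"linear":[-0.0007,0.01,0],"turn":[0,0,5.7]},{"grip":0,"linear":[-0.0015,0.015,0],"turn":[0,0,8.6]},{"grip":0,"linear":[-0.0024,0.02,0],"turn":[0,0,11.5]},{"grip":0,"linear":[-0.0051,0.03,0],"turn":[0,0,17.2]},{"grip":0,"linear":[-0.0087,0.0396,0],"turn":[0,0,23]},{"grip":0,"linear":[-0.0133,0.0488,0],"turn":[0,0,28.7]},{"grip":0,"linear":[-0.0188,0.0574,0],"turn":[0,0,34.4]},{"grip":0,"linear":[-0.0251,0.0654,0],"turn":[0,0,40.2]},{"grip":0,"linear":[-0.0251,0.0654,0],"turn":[0,0,40.2]}]' 40
python3 - <<'E'
from h import *
from station import ctrl
s=ctrl.get_state();T=s["tool_pos"];P0=np.array([.534,-.0815]);r=T[:2]-P0
f=s["force"];u=r/np.hypot(*r);t=np.array([u[1],-u[0]])
print("r",np.hypot(*r),"swing",1.4166-np.arctan2(r[1],r[0]),"radial,tang force",f[:2]@u,f[:2]@t,f[2],s["width"],np.round(s["qpos"],2))
th=1.4166-np.arctan2(r[1],r[0])
for q in(.75,.85,.95,1.05,1.1,1.15,1.2,1.25,1.3):
    a=1.4166-q;print(q,rel(s,[P0[0]+.1015*np.cos(a),P0[1]+.1015*np.sin(a),.0616],-.14-min(q,1.2)))
E
```

```text
time_s: 15.45
tool_pos: [0.6111, -0.0131, 0.0616]
orientation: [0.934, 0.358, 0.001, -0.001]
force: [-3.5, 3.6, 3.1]
width: 0.0128
finger_force: 40.0
r 0.10308800398671619 swing 0.6909351638591794 radial,tang force -0.24159184989126106 -5.070813131838084 3.075711253483276 0.012768469905579866 [ 0.18  0.56 -0.31  1.82  0.23  0.79 -1.08]
0.75 ([-0.0018, 0.006, -0.0], [-0.0, -0.1, 3.0])
0.85 ([-0.003, 0.0161, -0.0], [-0.0, -0.1, 8.7])
0.95 ([-0.0052, 0.026, -0.0001], [-0.0, -0.1, 14.5])
1.05 ([-0.0083, 0.0356, -0.0001], [-0.0, -0.1, 20.2])
1.1 ([-0.0103, 0.0403, -0.0001], [-0.0, -0.1, 23.0])
1.15 ([-0.0124, 0.0449, -0.0001], [-0.0, -0.1, 25.9])
1.2 ([-0.0148, 0.0494, -0.0001], [-0.1, -0.1, 28.8])
1.25 ([-0.0174, 0.0537, -0.0001], [-0.1, -0.1, 28.8])
1.3 ([-0.0203, 0.0579, -0.0001], [-0.1, -0.1, 28.8])
```

```bash
python3 -m handwheel '[{"grip":0,"linear":[-0.0015,0.006,0],"turn":[0,0,3]},{"grip":0,"linear":[-0.002,0.011,0],"turn":[0,0,5.8]},{"grip":0,"linear":[-0.003,0.016,0],"turn":[0,0,8.7]},{"grip":0,"linear":[-0.004,0.021,0],"turn":[0,0,11.6]},{"grip":0,"linear":[-0.0052,0.026,0],"turn":[0,0,14.5]},{"grip":0,"linear":[-0.0083,0.0356,0],"turn":[0,0,20.2]},{"grip":0,"linear":[-0.0103,0.0403,0],"turn":[0,0,23]},{"grip":0,"linear":[-0.0124,0.0449,0],"turn":[0,0,25.9]},{"grip":0,"linear":[-0.0148,0.0494,0],"turn":[0,0,28.8]},{"grip":0,"linear":[-0.0148,0.0494,0],"turn":[0,0,28.8]}]'
cat > st.py <<'E'
from h import *
from station import ctrl
s=ctrl.get_state();T=s["tool_pos"];P0=np.array([.534,-.0815]);r=T[:2]-P0
f=s["force"];u=r/np.hypot(*r);t=np.array([u[1],-u[0]])
print("r",np.hypot(*r),"swing",1.4166-np.arctan2(r[1],r[0]),"rad,tan F",f[:2]@u,f[:2]@t,f[2],s["width"],"tan dir in tool",Ro.from_quat(s["orientation"]).inv().apply([*t,0]).round(2))
E
python3 st.py
```

```text
time_s: 16.7
tool_pos: [0.6335, -0.0556, 0.0616]
orientation: [0.993, 0.117, 0.001, -0.003]
force: [-2.2, 8.6, 1.4]
width: 0.0127
finger_force: 40.0
r 0.1028029094873789 swing 1.1620613422196855 rad,tan F 0.008061971119134998 -8.932154747907944 1.4260507866239192 0.012714951788441198 tan dir in tool [ 0.02  1.   -0.  ]
```

At 8.9 N it's starting to press the stop (the spring alone would be about 6.6 N). I'll push a few millimetres further along the tangent.

```bash
python3 -m handwheel '[{"grip":0,"linear":[0,0.001,0],"turn":[0,0,0]},{"grip":0,"linear":[-0.0003,0.002,0],"turn":[0,0,0]},{"grip":0,"linear":[-0.0005,0.003,0],"turn":[0,0,0]},{"grip":0,"linear":[-0.0005,0.004,0],"turn":[0,0,0]},{"grip":0,"linear":[-0.0005,0.004,0],"turn":[0,0,0]},{"grip":0,"linear":[-0.0005,0.004,0],"turn":[0,0,0]},{"grip":0,"linear":[-0.0005,0.004,0],"turn":[0,0,0]},{"grip":0,"linear":[-0.0005,0.004,0],"turn":[0,0,0]},{"grip":0,"linear":[-0.0005,0.004,0],"turn":[0,0,0]},{"grip":0,"linear":[-0.0005,0.004,0],"turn":[0,0,0]}]'
python3 st.py
```

```text
time_s: 17.95
tool_pos: [0.6336, -0.0559, 0.0616]
orientation: [0.993, 0.118, 0.001, -0.005]
force: [-2.6, 13.9, 3.1]
width: 0.0129
finger_force: 40.0
r 0.1028040963743951 swing 1.1650919133422062 rad,tan F 0.9089338307146283 -14.140318829610969 3.1355216693859025 0.012893811059684191 tan dir in tool [ 0.01  1.   -0.01]
```

The force rose by 5 N with no movement, so the arm is on its stop. One last look before handing in.

Run:
```python
from h import *
from station import ctrl
a=ctrl.read_camera("side")
cv2.imwrite("pics/end.png",cv2.resize(a["pixels"][100:290,120:370],None,fx=3,fy=3,interpolation=cv2.INTER_CUBIC))
```

```text
(no output)
```

View pics/end.png

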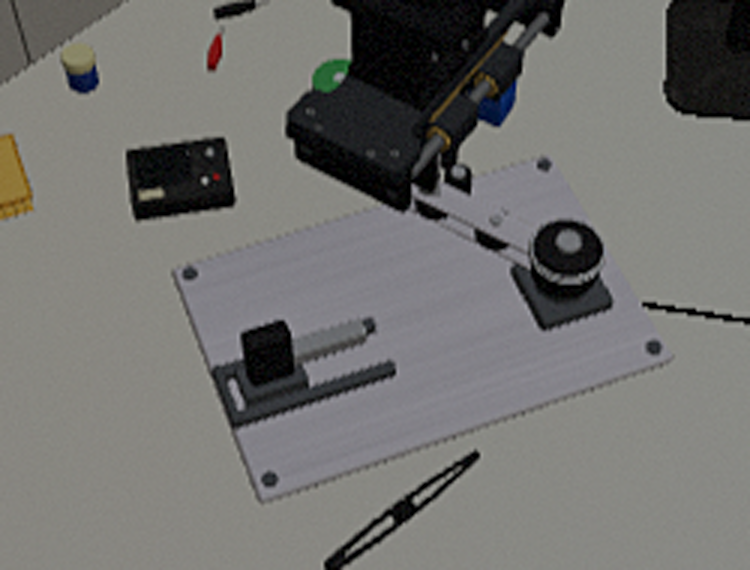

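The lock is still open, with its tab at (268,350). The arm is wound forward to the stop post near (458,180) and held in the gripper, and the other visible things on the desk haven't moved.

```bash
python3 -c "
from station import ctrl
print(ctrl.close_job())"
```

```text
the job is handed in; nothing more can be done
None
```

I handed the job in at about 18 s with the lock slid out to its end (about 32 mm of travel, then blocked) and the cage arm held on its rubber stop (14 N, no further movement); nothing else on the desk appears to have moved.

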